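# Hold the coin pot's bayonet lid half turned

## Robot

A 6-joint arm with a two-finger parallel gripper is mounted at the origin on a cart in front of the work surface, level with it; the furniture and walls round the work are solid. World frame = base frame: x ahead of the robot, y to its left, z up, the work surface at z = 0. Lengths are in m, angles in rad, forces in N, time in s.
With the tool pointing down it reaches from about 0.3 to 0.875 m from the base axis. Payload 4.2 kg.
Tool frame: the origin (TCP) lies between the finger pads, 19 mm behind the fingertips; this is the grasp point; z points along the fingers, y is the line along which they close (so a half turn about z gives the same grasp; the last joint's range is limited). The gripper opens to 85 mm and grips with 20 to 120 N. Pads are 22 mm wide; open, the fingers measure 114 mm over their backs; the gripper's body (76 mm by 85 mm) begins 54 mm behind the grasp point. The pads swing forward as they close: fully open they stand 13 mm farther back than shut.
Start: joints at [-1.322, 0.32, 1.565, -0, 1.257, -0.02], TCP at [0.153, -0.554, 0.25] pointing down, gripper open.
Joint ranges: [-3.11, 3.11], [-0.84, 2.01], [0.21, 2.61], [-1.34, 4.49], [0.05, 2.63], [-2.56, 2.56]. Speed limits (rad/s): [2.57, 2.57, 3.14, 3.14, 3.14, 3.14].

## Interface

Orientations are given as a rotation vector (axis times angle).
In Python, from workcell import arm gives the robot as it stands.
- The arm moves only by the shell command python3 -m pendant 'ROWS' [FORCE]. ROWS is rows parted by semicolons, their numbers by spaces, 1 to 12 of them, each of 7 numbers: the finger opening in m, then dx, dy, dz in m, then a rotation vector rx, ry, rz in rad; each row is the pose to reach, as a shift and turn from the pose commanded when the command began, along the tool's axes at that moment; what a row does not reach only later rows make up. A row lasts 1/8 s, in which the tool goes at most 0.0625 m and 0.188 rad, less where a joint would pass 70% of its speed; a pose out of reach is approached as far as the arm can. The fingers move at their own pace and stop on an object; FORCE is the grip in N (left out, the last holds). Time passes only in rows, so rows that do not move let the fingers close. It prints the time, the measured TCP pose, the force, the opening and the grip force at its end.
- arm.get_state(): the state, without advancing time (a new reading comes with each control period).
- arm.capture(name): name is "scene" or "top"; returns the picture (400x640x3 uint8, blue, green, red); there is no depth.
- arm.get_calibration(name): a dict with "fx", "fy", "cx", "cy" (pixels), "dist" ([k1, k2, p1, p2, k3] as OpenCV has them; the pictures are not rectified), "R" (3x3) and "t" (3): a world point X has camera coordinates R X + t. Camera axes: x right, y down, z forward; pixel columns grow to the right and rows downward; lengths in m; the calibration is good to about 2 mm. A picture is of the moment at which its call begins. get_calibration takes no time and is no camera call.
- arm.hand_in(): hands the job in; it is judged then, once.
The state is a dict: "t": time; "qpos": joint angles; "joint_velocities": joint speeds; "tau": joint torques, N m; "position": TCP position; "tool_rot": TCP orientation; "force": force on the tool from outside, world axes, zero at the start; "ft_torque": the same for the moment, N m; "opening": finger opening in m; "grasp_force": force on a finger pad.
Only numpy, scipy, OpenCV 4.12 (cv2) and the standard library are available. Lean on these libraries where they do the work, as an engineer would, in place of code of your own. Each camera call takes 0.05 s, during which the arm holds its last target. There are 200 camera calls.

## Task

Put the lid on the coin collection pot: its two lugs go down through the two gaps in the collar until the lid sits flat on the rim; then turn it clockwise (seen from above) against the spring until its pointers stand at the half-way marks (the double bars), and hold it there, because I still have to thread the seal before it locks. Do not turn it on to where it clicks and locks, finish with the gripper still holding the lid half turned, and leave the clip tin, the note pad and the eraser where they are.

Things in the scene. Friction and masses are not known exactly. Their poses are not given: they have to be found in the camera images.
- lid: Loose round bayonet lid, 0.16 kg, upright on the worktop on its plug. Origin: centre of the plug's underside, z up; x lies along the bar and the lugs. Grey disc, 82 mm diameter, 20 to 26 mm above the origin; black pointer ridges on its edge at +x and -x, a coin slot beside the bar. Below it a plug of 56 mm diameter. A half turn about its axis makes no difference to the fit.
- lid_grip (a point): On the lid's axis, 50 mm above its origin (24 mm above the disc's top), inside the bar: a good TCP height. The aluminium bar is 56 mm long along the lid's x, 18 mm wide along its y, and rises from 26 to 60 mm above the lid's origin. Axes as the lid's.
- lid_lug (a point): Outer end of the lug at the lid's +x, 35 mm from the axis, 3.5 mm above the lid's origin; another at -x. Lugs are 12 mm wide, 7 mm high, at the plug's foot. A groove 9 mm wide and 9 mm deep runs along the lid's y across the plug's underside.
- pot: Grey coin collection pot fixed to the worktop, 100 mm diameter (rubber foot 110 mm), rim 70 mm high. Origin: centre of its underside, z up. The lid enters with its x along the pot's x, either way round, and is home when its disc lies on the rim, its origin 50 mm above the pot's. From there it turns clockwise only, the lugs under the collar with 3 mm of play in height.
- pot_mouth (a point): Centre of the mouth, level with the rim, 70 mm above the worktop; axes as the pot's. An aluminium collar there, 10 mm deep, has a round opening of 60 mm diameter and, at +x and -x, two gaps 17 mm wide, reaching 38 mm from the axis. The lid has about 2 mm of play all round.
- half_mark (a point): On the rim, 46 mm from the axis, at the double bar 45 degrees clockwise of the pot's +x: half way. Raised black marks, alike on both sides: one bar at the gaps (+x, -x), two bars half way, three bars 90 degrees clockwise (locked). From about 60 degrees a lug meets a sprung click pin (steel button outside, 75 degrees clockwise of +x) and passes it with a click.
- lock_hub (a joint): Sprung hub in the pot. Its tongue (6 mm wide, along the pot's y at rest, top 57 mm above the worktop) enters the lid's groove and follows the lid about 0.09 rad behind. Rad: 0 at rest, growing clockwise from above; 0.70 with the lid half way, 1.48 locked. The spring takes 0.05 N m at rest, 0.14 N m half way, and turns a released lid back.
- clip_tin: Round grey tin of paper clips, 72 mm across, 26 mm high; bystander. Origin: centre of its underside.
- sticky_pad: Yellow note pad, 80 x 81 mm, 20 mm high; bystander. Origin: centre of its underside.
- eraser: Eraser in a blue sleeve, 23 x 58 mm, 13 mm high; bystander. Origin: centre of its underside.
Not all that is in view belongs to the job. Leave any pink look-alike of the lid alone.

How it is judged:
On the way:
1. the lid is home in the pot's collar, not yet turned (hub under 14 degrees) (z of lid in the frame of pot between 0.047 and 0.0535 m and horizontal distance between lid and pot below 0.004 m and angle between lid's own z axis and vertical below 0.07 rad and value of joint lock_hub below 0.25 rad and angle between the x axis of lid and the x axis of pot, either way round below 0.25 rad), for 0.1 s.
At the end, for the whole second after the job is handed in: The lid sits in the pot (origin 47 to 53.5 mm above the pot's, within 4 mm of its axis, tilt under 4 degrees), turned 33 to 57 degrees clockwise with the sprung hub turned along (0.45 to 1.05 rad), still (under 0.15 rad/s), and the fingers still hold it (contact force over 1.5 N) (z of lid in the frame of pot between 0.047 and 0.0535 m and horizontal distance between lid and pot below 0.004 m and angle between lid's own z axis and vertical below 0.07 rad and angle between the x axis of lid and the x axis of pot, either way round between 0.576 and 0.995 rad and value of joint lock_hub between 0.45 and 1.05 rad and angular speed of lid below 0.15 rad/s and contact force between the fingers and lid above 1.5 N); the arm keeps its last pose, push and grip.
It fails at once if the lid is turned on into the lock (hub beyond 1.2 rad, the lid about 74 degrees) (value of joint lock_hub above 1.2 rad).
It fails at once if the clip tin is moved by more than 20 mm (distance of clip_tin from where it was at the start of the episode above 0.02 m).
It fails at once if the note pad is moved by more than 20 mm (distance of sticky_pad from where it was at the start of the episode above 0.02 m).
It fails at once if the eraser is moved by more than 20 mm (distance of eraser from where it was at the start of the episode above 0.02 m).
It also fails if it takes over 45 s, if anything falls off the work surface, if the arm or the gripper's body presses on something with over 40 N, if the wrist force passes 120 N, or if a joint passes its speed limit or range.

## Working session

There is one attempt and no reset: what is moved stays moved. The work goes in short steps, Python scripts to look and compute and a shell command to move; the robot and the scene stay as the last step left them, time stands still between calls to the robot, and variables do not carry over. Pictures are saved under pics/ and viewed, at most 10 in all, crops included, and the job is handed in when it is done.

```bash
mkdir -p pics
python3 - <<'E'
from workcell import arm
import cv2
for n in ("scene","top"):
    cv2.imwrite(f"pics/{n}0.png",arm.capture(n))
    c=arm.get_calibration(n); print(n,c)
print(arm.get_state())
E
```

```text
scene {'fx': 404.8311954003172, 'fy': 404.8311954003172, 'cx': 315.2346886208218, 'cy': 202.54814100914396, 'dist': array([-0.00212244,  0.        ,  0.        ,  0.        ,  0.        ]), 'R': array([[-0.83477759, -0.55014191,  0.02214166],
       [-0.24570335,  0.33623561, -0.90916196],
       [ 0.49272329, -0.76438831, -0.41585366]]), 't': array([0.38562283, 0.27054733, 0.49421132])}
top {'fx': 457.0369829443808, 'fy': 457.0369829443808, 'cx': 320.84803337530286, 'cy': 196.718113544479, 'dist': array([-0.09536821,  0.        ,  0.        ,  0.        ,  0.        ]), 'R': array([[ 0.01682362, -0.99983695,  0.00656031],
       [-0.98655502, -0.01766618, -0.16247183],
       [ 0.16256124, -0.00373874, -0.98669137]]), 't': array([-0.13158947,  0.57648264,  0.93252256])}
{'t': 0.1, 'qpos': array([-1.32200133e+00,  3.20227414e-01,  1.56553001e+00,  1.44494389e-05,
        1.25742979e+00, -2.00213820e-02]), 'joint_velocities': array([-0.00133647, -0.00185656, -0.00397089, -0.00103932,  0.00107062,
        0.00059518]), 'tau': array([ 2.64921700e-04, -4.16408801e+01, -2.34705234e+01, -6.98923782e-05,
        4.87637692e-03,  1.69790837e-05]), 'position': array([ 0.15261045, -0.55396977,  0.24927714]), 'tool_rot': array([-3.11168755e+00, -4.20766113e-01,  2.64304629e-04]), 'force': array([ 0.45832847, -0.06450182, -0.15386834]), 'ft_torque': array([-0.02632486,  0.01505851,  0.00920989]), 'grasp_force': 0.0, 'opening': 0.08542241179240674}
```

View pics/top0.png

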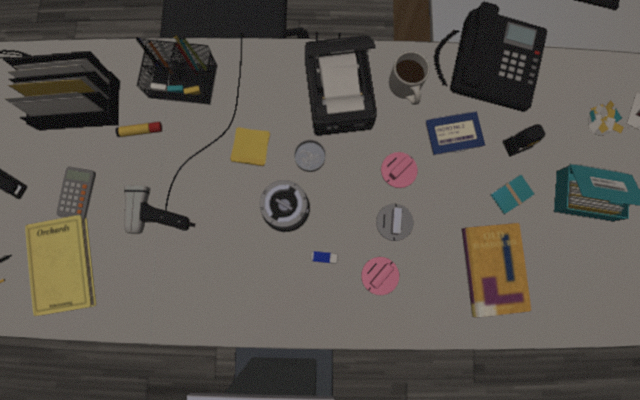

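View pics/scene0.png

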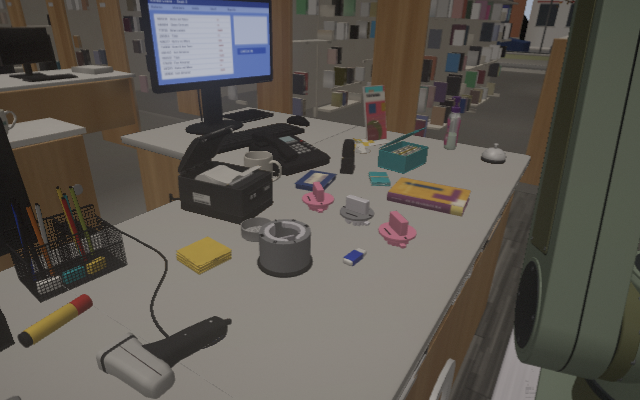

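The top view shows the grey lid at about (394,222), the pot at (284,205), the tin at (310,155), the pad at (250,147) and the eraser at (324,257). The pink look-alikes are at (399,170) and (380,275). I'll zoom in on the lid and pot.

Run:
```python
import cv2,numpy as np
t=cv2.imread("pics/top0.png")
def cr(cx,cy,h=26,s=15):
    c=t[cy-h:cy+h,cx-h:cx+h]; c=cv2.resize(c,(400,400),interpolation=cv2.INTER_CUBIC)
    return cv2.normalize(c,None,0,255,cv2.NORM_MINMAX)
cv2.imwrite("pics/crop.png",np.hstack([cr(284,205),cr(394,222)]))
```

```text
(no output)
```

View pics/crop.png

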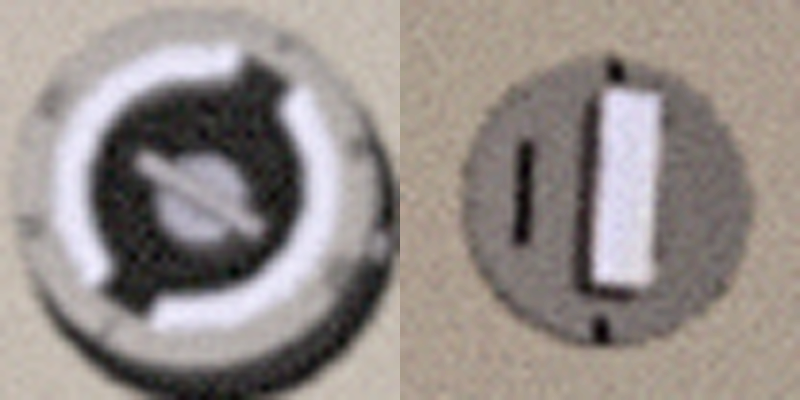

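The zoomed crop is 7.69x. In the pot half, the ring centre is at (198,187), the gaps at (268,75) and (128,300), and the tongue runs from (140,160) to (258,230). In the lid half, the pointers are at (616,70) and (601,328) and the bar top is centred at (628,188).

```bash
cat > h.py <<'E'
import numpy as np,cv2
from workcell import arm
from scipy.spatial.transform import Rotation as R
def back(n,uv,z):
    c=arm.get_calibration(n);K=np.array([[c['fx'],0,c['cx']],[0,c['fy'],c['cy']],[0,0,1.]])
    p=cv2.undistortPoints(np.array([[uv]],float),K,c['dist'])[0,0]
    d=c['R'].T@np.array([p[0],p[1],1]);o=-c['R'].T@c['t']
    return (o+d*(z-o[2])/d[2])
def proj(n,X):
    c=arm.get_calibration(n);K=np.array([[c['fx'],0,c['cx']],[0,c['fy'],c['cy']],[0,0,1.]])
    return cv2.projectPoints(np.atleast_2d(np.array(X,float)),cv2.Rodrigues(c['R'])[0],c['t'],K,c['dist'])[0][:,0]
def shift(goal,yaw_rot):
    """tool-axes shift + rotvec from measured pose to goal pos/Rotation"""
    s=arm.get_state();T=R.from_rotvec(s['tool_rot'])
    return T.inv().apply(np.array(goal)-s['position']),(T.inv()*yaw_rot).as_rotvec()
E
python3 - <<'E'
from h import *
P=lambda x,y,o:(o[0]+(x+.5)/400*52-.5,o[1]+(y+.5)/400*52-.5)
po=(258,179);lo=(368,196)
def ang(a,b): d=a-b; return np.degrees(np.arctan2(d[1],d[0]))
g1=back("top",P(268,75,po),.07);g2=back("top",P(128,300,po),.07)
t1=back("top",P(140,160,po),.057);t2=back("top",P(258,230,po),.057)
c=back("top",P(198.5,186.5,po),.07)
print("pot",c,(g1+g2)/2,(t1+t2)/2,ang(g1,g2),ang(t1,t2),np.linalg.norm(g1-g2))
p1=back("top",P(216,70,lo),.026);p2=back("top",P(201,328,lo),.026)
b=[back("top",P(x-400,y,lo),.06) for x,y in((605,88),(662,93),(652,288),(592,283))]
d=back("top",P(207,200,lo),.025)
print("lid",d,(p1+p2)/2,sum(b)/4,ang(p1,p2),ang(b[0]+b[1],b[2]+b[3]),np.linalg.norm(p1-p2))
for o,z in(((310,155),.026),((250,147),.02),((324,257),.013),((399,170),.05),((380,275),.05)):print(back("top",o,z))
s=arm.get_state();print(R.from_rotvec(s['tool_rot']).as_matrix().round(3))
print(proj("scene",[c,[*d[:2],.06]]))
E
```

```text
pot [ 0.56067947 -0.04336053  0.07      ] [ 0.56055644 -0.04331263  0.07      ] [ 0.56027655 -0.04251142  0.057     ] -30.092500942642502 60.281070366208425 0.07223804227216445
lid [ 0.5303054  -0.28330605  0.025     ] [ 0.5306887  -0.28360391  0.026     ] [ 0.5298902  -0.28322463  0.06      ] -3.773151733725719 -3.873622101533773 0.07379275377726888
[ 0.67596132 -0.09590015  0.026     ]
[0.69379424 0.03972682 0.02      ]
[ 0.45148205 -0.13079364  0.013     ]
[ 0.64004715 -0.29007184  0.05      ]
[ 0.41461245 -0.24802492  0.05      ]
[[ 0.964  0.266 -0.   ]
 [ 0.266 -0.964  0.002]
 [ 0.    -0.002 -1.   ]]
[[285.43357531 231.06885924]
 [358.03000576 198.46287467]]
```

```bash
cat >> h.py <<'E'
def down(yawdeg): return R.from_euler('z',yawdeg,degrees=True)*R.from_matrix(np.diag([1,-1,-1.]))
E
python3 -c "
from h import *
print(shift([.530,-.2833,.13],down(176.2)))"
```

```text
(array([ 0.43571711, -0.16052944,  0.11955306]), array([-3.14274581e-04, -2.24753325e-03, -2.80645741e+00]))
```

```bash
r="0.06 0.4357 -0.1605 0.12"; python3 -m pendant '0.06 0.22 -0.08 0.06 0 0 -1.2; 0.06 0.22 -0.08 0.06 0 0 -1.2; 0.06 0.22 -0.08 0.06 0 0 -1.2; 0.06 0.22 -0.08 0.06 0 0 -1.2;0.06 0.4357 -0.1605 0.06 0 0 -1.8;0.06 0.4357 -0.1605 0.06 0 0 -1.8;0.06 0.4357 -0.1605 0.06 0 0 -1.8;0.06 0.4357 -0.1605 0.12 0 0 -2.8065;0.06 0.4357 -0.1605 0.12 0 0 -2.8065;0.06 0.4357 -0.1605 0.12 0 0 -2.8065;0.06 0.4357 -0.1605 0.12 0 0 -2.8065;0.06 0.4357 -0.1605 0.12 0 0 -2.8065' 40; python3 -c "
from h import *
print(arm.get_state()['qpos'],shift([.530,-.2833,.05],down(176.2)))"
```

```text
t: 1.6
position: [0.5299, -0.2837, 0.1294]
tool_rot: [-0.953, -2.993, -0.0]
force: [-0.6, 0.1, -0.5]
opening: 0.0597
grasp_force: 0.0
[-5.10587915e-01  4.56844249e-01  1.67251043e+00 -1.15014139e-04
  1.01333651e+00 -1.46494654e+00] (array([9.75895460e-05, 3.67416372e-04, 7.94454128e-02]), array([ 8.99503913e-05, -1.11325875e-03, -5.50054237e-01]))
```

```bash
python3 -m pendant '0.05 0 0 0.02 0 0 -0.55;0.05 0 0 0.02 0 0 -0.55;0.05 0 0 0.02 0 0 -0.55;0.05 0 0 0.02 0 0 -0.55;0.05 0 0 0.02 0 0 -0.55'; python3 -c "
from h import *
print(arm.get_state()['qpos'],shift([.530,-.2833,.05],down(176.2)))
cv2.imwrite('pics/a.png',cv2.resize(arm.capture('scene')[120:270,270:470],(800,600),interpolation=cv2.INTER_CUBIC))"
```

```text
t: 2.22
position: [0.53, -0.2839, 0.1098]
tool_rot: [-0.118, -3.139, -0.0]
force: [-0.5, 0.5, 0.1]
opening: 0.0501
grasp_force: 0.0
[-5.10791425e-01  4.76863722e-01  1.69513530e+00 -6.52395746e-05
  9.69948357e-01 -2.00630274e+00] (array([5.79056967e-05, 5.56695390e-04, 5.98272001e-02]), array([ 0.00010241, -0.00034386, -0.00892561]))
```

View pics/a.png

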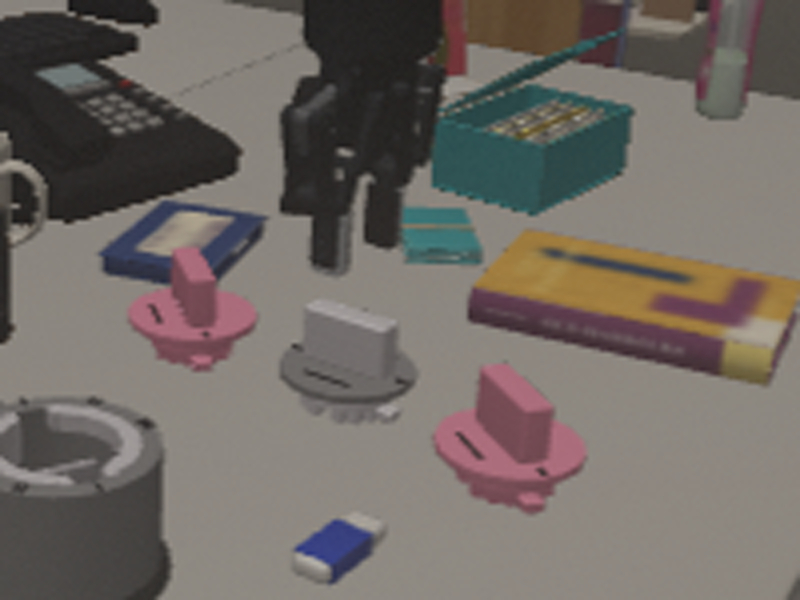

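The gripper stands over the grey lid (bar top near crop (350,325)) with its fingers on either side of the bar. I'll descend and grip.

```bash
python3 -m pendant '0.05 0 0.0005 0.04 0 0 -0.009;0.05 0 0.0005 0.06 0 0 -0.009;0.05 0 0.0005 0.06 0 0 -0.009;0.0 0 0.0005 0.06 0 0 -0.009;0.0 0 0.0005 0.06 0 0 -0.009;0.0 0 0.0005 0.06 0 0 -0.009;0.0 0 0.0005 0.06 0 0 -0.009;0.0 0 0.0005 0.06 0 0 -0.009' 60
```

```text
t: 3.28
position: [0.531, -0.284, 0.0513]
tool_rot: [0.1, 3.138, -0.002]
force: [0.2, -0.2, 5.8]
opening: 0.0167
grasp_force: 59.9
```

```bash
python3 -m pendant '0 0 0 -0.05 0 0 0;0 0 0 -0.10 0 0 0;0 0 0 -0.10 0 0 0;0 0 0 -0.10 0 0 0'; python3 -c "
from h import *
s=arm.get_state();print(s['position'],s['tool_rot'],s['force'])
print(shift([.5605,-.0432,.15],down(149.9)))
t=arm.capture('top');cv2.imwrite('pics/bt.png',t)
sc=arm.capture('scene');cv2.imwrite('pics/b.png',cv2.resize(sc[120:270,270:470],(800,600),interpolation=cv2.INTER_CUBIC))"
```

```text
t: 3.78
position: [0.5292, -0.2828, 0.1489]
tool_rot: [-0.1, -3.138, -0.002]
force: [-0.2, 0.2, -3.0]
opening: 0.0168
grasp_force: 59.2
[ 0.5291782  -0.28282417  0.14886208] [-1.00236040e-01 -3.13768134e+00 -1.89885415e-03] [-0.20209806  0.20451065 -3.02633504]
(array([-0.01596113,  0.2411359 , -0.00090162]), array([ 0.00057348, -0.00256769,  0.46147377]))
```

View pics/b.png

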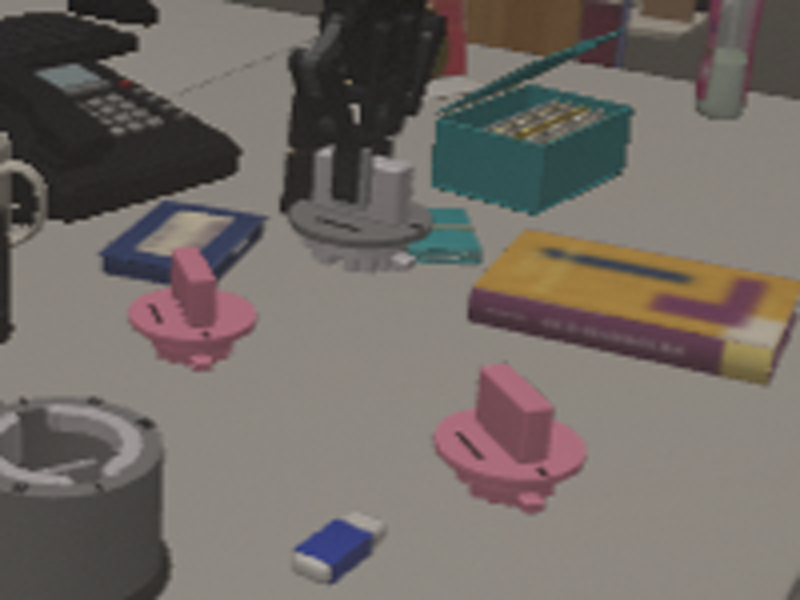

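The lid is held level and the pink ones are undisturbed. Next I'll carry it over the pot.

```bash
python3 -m pendant '0 -0.004 0.06 0 0 0 0.12;0 -0.008 0.12 0 0 0 0.23;0 -0.012 0.18 0 0 0 0.35;0 -0.016 0.22 0 0 0 0.4615;0 -0.016 0.2411 0 0 0 0.4615;0 -0.016 0.2411 0 0 0 0.4615;0 -0.016 0.2411 0 0 0 0.4615'; python3 -c "
from h import *
s=arm.get_state();print(s['position'],s['qpos'],s['force'])
print(shift([.5605,-.0432,.126],down(149.9)))
t=arm.capture('top')[155:245,224:344];sc=arm.capture('scene')[150:290,220:360];
cv2.imwrite('pics/c.png',np.hstack([cv2.resize(x,(400,400),interpolation=cv2.INTER_CUBIC) for x in(t[:,15:105],sc)]))
for z in(.1,.122): 
  for a in(0,180): print(proj('top',[.5605+.041*np.cos(np.radians(a-30)),-.0432+.041*np.sin(np.radians(a-30)),z]),end=' ')"
```

```text
t: 4.75
position: [0.5612, -0.0448, 0.1494]
tool_rot: [-0.815, -3.033, 0.001]
force: [0.6, -0.1, -1.9]
opening: 0.0167
grasp_force: 59.6
[ 0.56120193 -0.04484489  0.1494348 ] [-9.97776693e-02  3.83332106e-01  1.73942422e+00 -8.59036828e-04
  1.01991800e+00 -1.14483451e+00] [ 0.56781458 -0.09890626 -1.87368776]
(array([0.00141615, 0.00109722, 0.02343457]), array([-1.11313705e-03, -6.82896939e-04,  5.46611661e-05]))
[[292.7714185  183.64918065]] [[271.49245486 217.92013726]] [[292.17487845 181.5419911 ]] [[270.37356446 216.61472391]]
```

View pics/c.png

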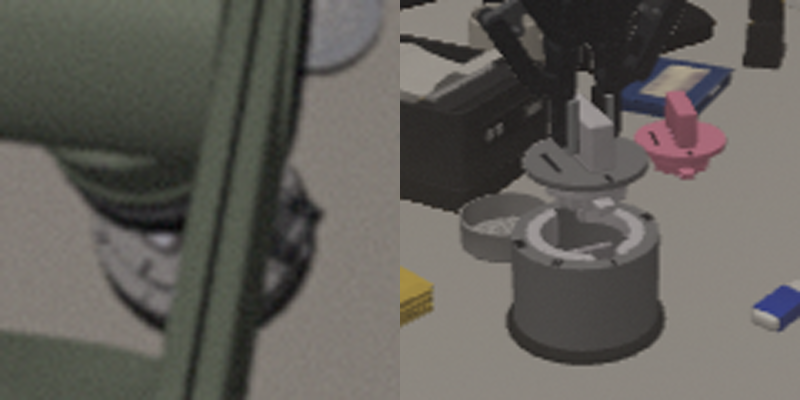

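The lid hangs level just above the mouth, with disc centre and rim centre both near crop column 585. The lug points towards the front-right gap. I'll do a fine alignment and then a guarded descent.

```bash
python3 -m pendant '0 0.0014 0.0011 0.012 0 0 0;0 0.0014 0.0011 0.023 0 0 0;0 0.0014 0.0011 0.023 0 0 0;0 0.0014 0.0011 0.023 0 0 0' >/dev/null; python3 -c "
from h import *
print(shift([.5605,-.0432,.126],down(149.9)))"
python3 -m pendant '0 0 0 0.004 0 0 0;0 0 0 0.008 0 0 0;0 0 0 0.012 0 0 0;0 0 0 0.012 0 0 0'
python3 -c "
from h import *
print(arm.get_state()['ft_torque'],shift([.5605,-.0432,.1005],down(149.9)))
cv2.imwrite('pics/d.png',cv2.resize(arm.capture('scene')[150:255,220:360],(800,600),interpolation=cv2.INTER_CUBIC))"
```

```text
(array([-9.77435306e-05, -1.02302887e-03,  8.68399713e-04]), array([-1.44834745e-04, -2.40468096e-05,  1.11770210e-05]))
t: 5.85
position: [0.5606, -0.0421, 0.1146]
tool_rot: [-0.815, -3.033, 0.0]
force: [0.2, 0.3, -2.4]
opening: 0.0166
grasp_force: 59.6
[-0.02048346  0.00431261 -0.00763415] (array([-0.00047064, -0.0009589 ,  0.01405765]), array([-4.48993196e-04, -7.63201592e-04,  8.04000667e-05]))
```

View pics/d.png

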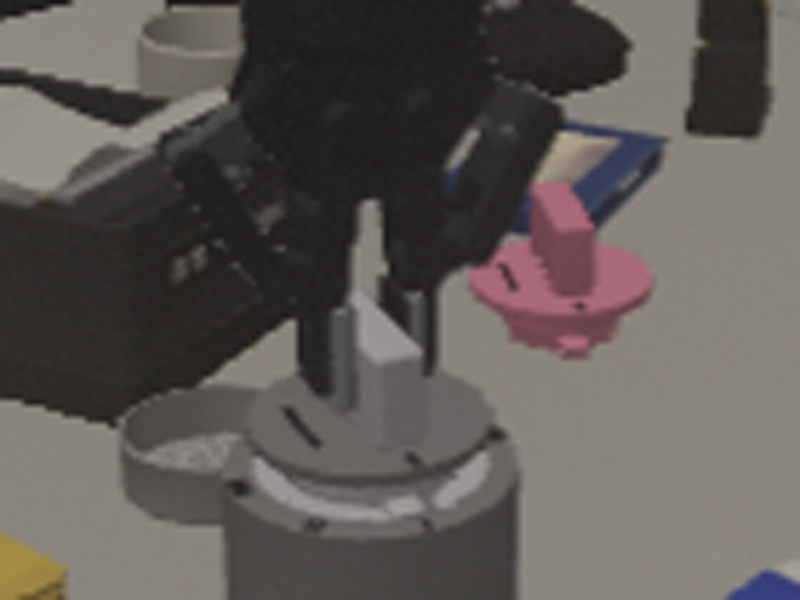

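The lug is entering its gap (pointer at (413,458), gap mark at (427,522)) and the disc is centred on the pot, with no contact force. I'll continue down.

```bash
python3 -m pendant '0 -0.0003 -0.0005 0.004 0 0 0;0 -0.0003 -0.0005 0.008 0 0 0;0 -0.0003 -0.0005 0.011 0 0 0;0 -0.0003 -0.0005 0.013 0 0 0;0 -0.0003 -0.0005 0.014 0 0 0;0 -0.0003 -0.0005 0.014 0 0 0'
python3 -c "
from h import *
print(arm.get_state()['ft_torque'],shift([.5605,-.0432,.1005],down(149.9)))"
```

```text
t: 6.65
position: [0.5609, -0.0428, 0.1014]
tool_rot: [0.816, 3.034, -0.0]
force: [-0.2, 1.0, 1.6]
opening: 0.0169
grasp_force: 59.8
[-0.00729573  0.19759392  0.04713608] (array([ 0.00012638, -0.00051072,  0.00087397]), array([-3.20468951e-05,  2.96775356e-04,  4.37684749e-05]))
```

```bash
python3 -m pendant '0 0 0 0.001 0 0 0;0 0 0 0.001 0 0 0;0 0 0 0.001 0 0 0'
python3 -c "
from h import *
print(arm.get_state()['ft_torque'])
cv2.imwrite('pics/e.png',cv2.resize(arm.capture('scene')[180:285,220:360],(800,600),interpolation=cv2.INTER_CUBIC))"
```

```text
t: 7.02
position: [0.5608, -0.0428, 0.1013]
tool_rot: [0.816, 3.033, -0.0]
force: [-3.1, -0.6, 7.4]
opening: 0.0168
grasp_force: 60.8
[ 0.12463804  0.3629615  -0.02424522]
```

View pics/e.png

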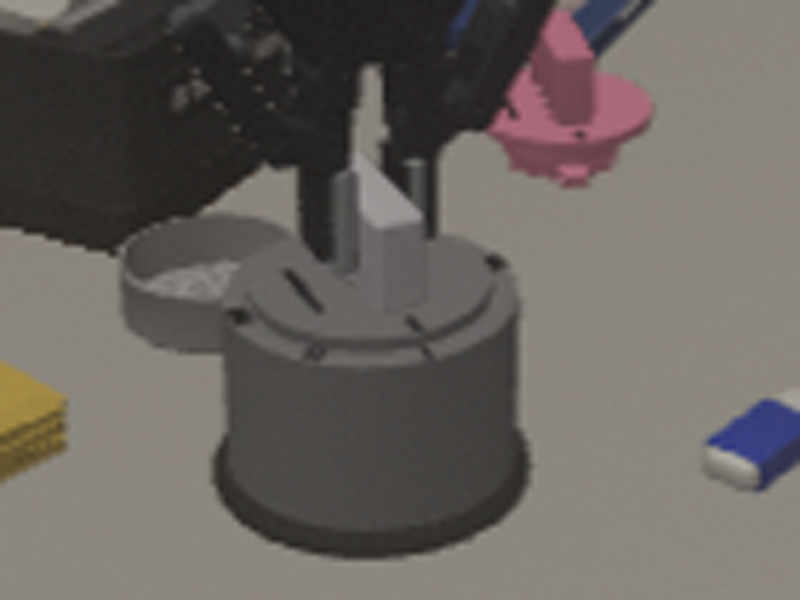

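The disc lies flat on the rim: height stalled at 0.1013, equal to the grasp height plus 50 mm. The pointer at (413,322) is in line with the single bar at (427,352), and the double bar is at (315,352). Now I'll turn it clockwise, which is positive about the tool's z.

```bash
python3 -m pendant '0 0 0 -0.0005 0 0 0.05;0 0 0 -0.0005 0 0 0.13;0 0 0 -0.0005 0 0 0.21;0 0 0 -0.0005 0 0 0.29;0 0 0 -0.0005 0 0 0.37;0 0 0 -0.0005 0 0 0.4;0 0 0 -0.0005 0 0 0.4'
python3 -c "
from h import *
print(arm.get_state()['ft_torque'],shift([.5605,-.0432,.1013],down(149.9)))"
```

```text
t: 7.95
position: [0.5622, -0.0434, 0.1013]
tool_rot: [1.399, 2.809, 0.0]
force: [2.2, -3.9, 4.3]
opening: 0.0172
grasp_force: 60.3
[-0.63950197 -0.46809236  0.0149525 ] (array([ 1.19927332e-03, -1.20350268e-03, -1.41099471e-05]), array([ 0.00125299,  0.00353841, -0.39893698]))
```

```bash
python3 -m pendant '0 -0.0005 0.0005 0 0 0 0.08;0 -0.0005 0.0005 0 0 0 0.16;0 -0.0005 0.0005 0 0 0 0.24;0 -0.0005 0.0005 0 0 0 0.32;0 -0.0005 0.0005 0 0 0 0.39;0 -0.0005 0.0005 0 0 0 0.39;0 -0.0005 0.0005 0 0 0 0.39'
python3 -c "
from h import *
print(arm.get_state()['ft_torque'],shift([.5605,-.0432,.1013],down(149.9)))
cv2.imwrite('pics/f.png',cv2.resize(arm.capture('scene')[180:285,220:360],(800,600),interpolation=cv2.INTER_CUBIC))"
```

```text
t: 8.82
position: [0.5623, -0.0437, 0.1013]
tool_rot: [1.917, 2.486, -0.0]
force: [0.0, -6.0, 5.6]
opening: 0.0169
grasp_force: 60.5
[-0.82678201 -0.2496728   0.19976336] (array([ 9.26151811e-04, -1.64187080e-03, -1.63089441e-05]), array([ 7.12698145e-04,  2.76546404e-03, -7.88492783e-01]))
```

View pics/f.png

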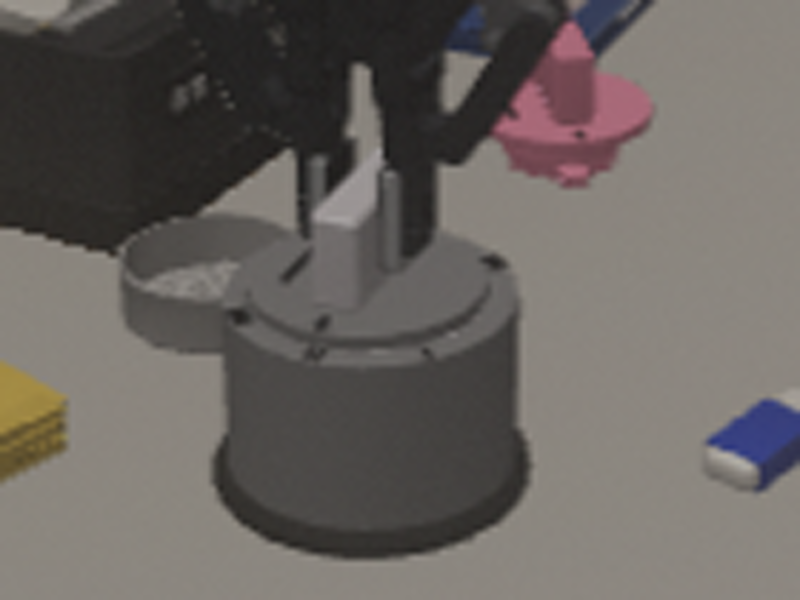

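The lid's pointer at (322,323) stands at the double bar at (315,353). The disc is flat and the gripper still holds it, so I'll let it settle and hand in.

```bash
python3 -m pendant '0 0 0 0 0 0 0;0 0 0 0 0 0 0;0 0 0 0 0 0 0'; python3 -c "
from workcell import arm
print(arm.hand_in())"
```

```text
t: 9.25
position: [0.5623, -0.0437, 0.1013]
tool_rot: [1.917, 2.485, 0.0]
force: [1.2, -4.9, 4.9]
opening: 0.0168
grasp_force: 60.5
the job is handed in; nothing more can be done
None
```

The lid is on the pot, sitting flat on the rim and turned about 45° clockwise to the double bars, with the gripper still holding it; nothing touched the tin, pad or eraser, and the job was handed in at about 9.3 s (hand-in returned no verdict).

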